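# Open the large gate valve to its stop and back it off a quarter turn

### The arm

A 6-joint arm with a two-finger parallel gripper is mounted at the origin on a cart in front of the work surface, level with it; the furniture and walls round the work are solid. World frame = base frame: x ahead of the robot, y to its left, z up, the work surface at z = 0. Lengths are in m, angles in rad, forces in N, time in s.
With the tool pointing down it reaches from about 0.3 to 0.775 m from the base axis. Payload 14.6 kg.
Tool frame: the origin (TCP) lies at the very end of the fingers, on their centre line; the grasp point (between the pads) lies 19 mm behind it; z points along the fingers, y is the line along which they close (so a half turn about z gives the same grasp; the last joint's range is limited). The gripper opens to 94 mm and grips with 3 to 60 N. Pads are 16 mm wide; open, the fingers measure 119 mm over their backs; the gripper's body (75 mm by 177 mm) begins 78 mm behind the grasp point.
Start: joints at [1.074, 0.3, 1.521, -0, 1.321, -0.067], TCP at [0.229, 0.5, 0.205] pointing down, gripper open.
Joint ranges: [-3.03, 3.03], [-0.79, 2.21], [0.23, 2.52], [-1.04, 4.18], [0, 3.07], [-2.55, 2.55]. Speed limits (rad/s): [2.22, 2.22, 2.57, 3.14, 3.14, 3.14].

### API

Orientations are given as [roll, pitch, yaw] about the fixed x, y, z axes, in that order (R = Rz(yaw) Ry(pitch) Rx(roll)).
In Python, from station import ctrl gives the robot as it stands.
- The arm moves only by the tool move_arm, never from a script. Its argument "increments" is a list of rows, each a list of 7 numbers: the opening, from 0 (shut) to 1 (fully open), then the shift along the tool's x, y, z in units of 50 mm (1.0 is 50 mm), then the turn, a rotation vector about the tool's x, y, z in rad. In form: [[claw, tx, ty, tz, rx, ry, rz], ...]. A call has 1 to 20 rows; each row shifts and turns the commanded pose from where the row before left it, along the tool's axes as they then stand; what a row does not reach is not made up. A row lasts 1/10 s, in which the tool goes at most 50 mm and 8.59 degrees, less where a joint would pass 70% of its speed; a pose out of reach is approached as far as the arm can. A call is refused whole if a number of a shift passes 1 or a number of a turn 0.15, either way. A call with a gripper value outside its range is refused whole. The fingers move at their own pace and stop on an object; "force" is the grip in N (left out, the last holds). Time passes only in rows, so rows that do not move let the fingers close. It gives the time, the measured TCP pose, the force, the opening and the grip force at its end, in the units of the state.
- ctrl.get_obs(): the state, without advancing time (a new reading comes with each control period).
- ctrl.camera(name): name is "side" or "top" or "wrist"; returns a dict with "color" (400x640x3 uint8, blue, green, red), "K" (3x3 intrinsics, pixels), "pose" (4x4, takes a point from camera to world coordinates); the wrist camera has in their place "tool_from_camera" (4x4, takes a point from camera to tool coordinates, whose origin is the TCP and whose axes are the flange's). Camera axes: x right, y down, z forward; pixel columns grow to the right and rows downward; lengths in m; the calibration is good to about 2 mm. A picture is of the moment at which its call begins: read the wrist's pose just before it. There is no depth.
- ctrl.hand_in(): hands the job in; it is judged then, once.
Trained networks look in a picture, given as the dict that the camera call returned (one of the last four; its "shot" number tells which), for a name from the list of things; names that differ only in an ending like _2 or _b are one class to them, and where a whole thing is asked for, a point or a joint stands for the part that bears it (a point fixed in the world has none). Each returns a list of dicts, best first, with "conf" (0 to 1); they miss things now and then, are a little off and sometimes report something else, mostly with a low value. They report only what shows in the picture. A call takes as long as a camera call.
- ctrl.cut_out(name, picture): "mask" (400x640 bool, what is visible of it) and "centre" ([row, column] in pixels, amid what is visible of it).
The state is a dict: "time_s": time; "qpos": joint angles; "joint_vel": joint speeds; "tau": joint torques, N m; "ee_pos": TCP position; "eef_rot": TCP orientation; "force": force on the tool from outside, world axes, zero at the start; "moment": the same for the moment, N m; "grip_width": finger opening in m; "grip_force": force on a finger pad.
Only numpy, scipy, OpenCV 4.12 (cv2) and the standard library are available. Lean on these libraries where they do the work, as an engineer would, in place of code of your own. Each camera call takes 0.05 s, during which the arm holds its last target. There are 200 camera calls.

### The job

Two brass gate valves stand on the bench. Open the larger one fully: crank its handwheel counter-clockwise (seen from above) by the upright handle on its rim, between one and two turns, until you feel the stop; then turn it back clockwise a quarter turn, so that the valve cannot seize, and let go. Leave the smaller valve's wheel as it is.

Things in the scene. Friction and masses are not known exactly. Their poses are not given: they have to be found in the camera images.
- large_wheel (a joint): Grey three-spoke handwheel, 115 mm across, lying level 117 mm above the worktop on the larger brass valve, which is fixed to the worktop. Value in rad, growing counter-clockwise seen from above (opening): 0 shut, solid stop at full opening 18.85. Starts 1.1 to 1.8 turns short of that stop; light friction (2 N at the handle); stays where it is left.
- large_wheel_crank (a point): Middle of the larger wheel's crank handle: an upright black round sleeve, 20 mm in diameter, 40 mm tall (z 124 to 164 mm, this point at 144 mm), standing on the wheel 45 mm from its axis, turning with it. The sleeve spins freely on its pin, so a gripper holding it can go round the circle without turning itself.
- large_wheel_axis (a point): Fixed point on the vertical axis of the larger wheel, at the height of the middle of its crank handle (144 mm above the worktop). The hub reaches only 10 mm above the wheel's plane, so the space round the handle is free.
- small_wheel_crank (a point): Middle of the crank handle of the smaller valve's wheel, to be left alone: same shape and materials as the larger, wheel 76 mm across and 86 mm above the worktop, handle 16 mm in diameter, standing 28 mm from the wheel's axis, its top 133 mm above the worktop. Turns as lightly as the larger one.

How it is judged:
On the way:
1. the larger wheel has been turned counter-clockwise to its stop (within 0.15 rad) (value of joint large_wheel above 18.7 rad), for 0.1 s.
At the end, for the whole second after the job is handed in: After having reached its stop, the larger wheel rests a quarter turn (90 degrees, give or take 25) clockwise of the stop: joint value 16.84 to 17.72 (value of joint large_wheel between 16.84 and 17.72 rad and velocity of joint large_wheel between -0.1 and 0.1 rad/s); the robot touches nothing.
It fails at once if the smaller valve's wheel is turned by about a quarter turn or more (distance of small_wheel_crank from where it was at the start of the episode above 0.035 m).
It also fails if it takes over 48 s, if anything falls off the work surface, if the arm or the gripper's body presses on something with over 40 N, if the wrist force passes 120 N, or if a joint passes its speed limit or range.

## Working session

There is one attempt and no reset: what is moved stays moved. The work goes in short steps, Python scripts to look and compute and a tool call to move; the robot and the scene stay as the last step left them, time stands still between calls to the robot, and variables do not carry over. Pictures are saved under pics/ and viewed, at most 10 in all, crops included, and the job is handed in when it is done.

Besides the shell and the picture viewer there is one more tool, called after "Request:" in YAML: its name, and indented under it one key for each argument. move_arm: Moves the arm, as the interface text tells. Its arguments: {"type":"object","properties":{"increments":{"type":"array","items":{"type":"array","items":{"type":"number"}}},"force":{"type":"number"}},"required":["increments"]}

```bash
mkdir -p pics; cat > h.py <<'E'
import numpy as np, cv2
from station import ctrl
from scipy.spatial.transform import Rotation as R
def ray(p,px,z):
    "px=[row,col] -> world point at height z"
    T=p["pose"]; d=T[:3,:3]@np.linalg.solve(p["K"],[px[1],px[0],1]); o=T[:3,3]
    return o+d*(z-o[2])/d[2]
def tri(a,pa,b,pb):
    A=[];B=[]
    for p,px in((a,pa),(b,pb)):
        T=np.array(p["pose"]); d=T[:3,:3]@np.linalg.solve(p["K"],[px[1],px[0],1]); d/=np.linalg.norm(d)
        M=np.eye(3)-np.outer(d,d); A.append(M);B.append(M@T[:3,3])
    return np.linalg.solve(sum(A),sum(B))
E
python3 - <<'E'
from h import *
o=ctrl.get_obs(); print(o["ee_pos"],o["eef_rot"],o["time_s"])
ims=[];P={};C={}
for n in("top","side"):
    p=ctrl.camera(n);P[n]=p;im=p["color"].copy()
    print(n,np.round(p["pose"],3).tolist())
    for t in("large_wheel","large_wheel_crank","small_wheel_crank"):
        for r in ctrl.cut_out(t,p)[:2]:
            c=r["centre"];print(n,t,round(r["conf"],2),np.round(c),r["mask"].sum(),np.round(ray(p,c,{"l":.144,"s":.11}[t[0]] if "crank" in t else .117),3))
            C.setdefault((n,t),c)
            cv2.circle(im,(int(c[1]),int(c[0])),3,(0,0,255),1)
    cv2.imwrite(f"pics/{n}.png",im)
for t in("large_wheel_crank","small_wheel_crank"):
    if ("top",t) in C and ("side",t) in C: print(t,tri(P["top"],C["top",t],P["side"],C["side",t]))
E
```

```text
[0.22905097 0.49974624 0.20488972] [-3.14044662e+00 -8.09358018e-05  2.71179933e+00] 0.0
top [[-0.011, -0.995, 0.099, 0.45], [-1.0, 0.011, -0.001, 0.004], [-0.0, -0.1, -0.995, 1.079], [0.0, 0.0, 0.0, 1.0]]
top large_wheel 0.86 [205. 420.] 1010 [ 0.541 -0.222  0.117]
top large_wheel_crank 0.87 [209. 419.] 1222 [ 0.53  -0.214  0.144]
side [[0.855, -0.304, 0.42, 0.094], [-0.519, -0.495, 0.697, -0.771], [-0.004, -0.814, -0.581, 0.81], [0.0, 0.0, 0.0, 1.0]]
side large_wheel 0.91 [278. 359.] 1414 [ 0.537 -0.209  0.117]
side large_wheel_crank 0.77 [280. 355.] 1520 [ 0.511 -0.23   0.144]
side small_wheel_crank 0.59 [197. 256.] 335 [0.493 0.143 0.11 ]
large_wheel_crank [ 0.5279108  -0.21579717  0.12480215]
```

View pics/top.png

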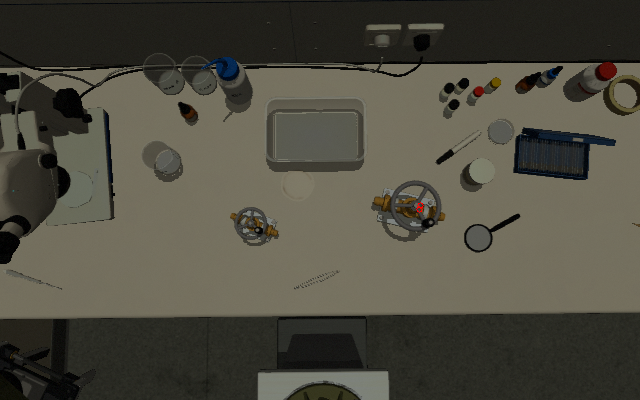

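View pics/side.png

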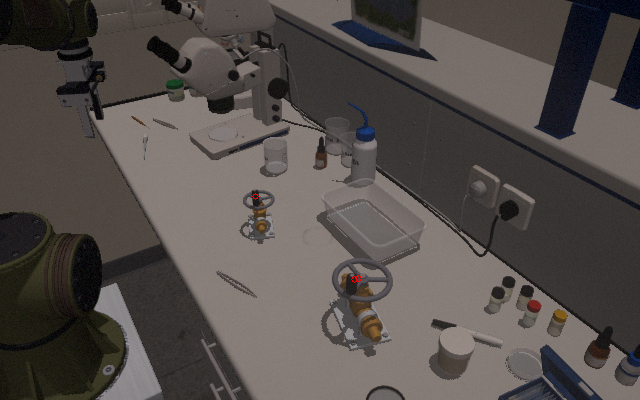

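The top view shows the large wheel centred near column 416, row 206, with its black handle near (428, 223). The small wheel is near (252, 225). I'll fit the wheel's rim and handle more closely.

```bash
python3 - <<'E'
from h import *
a=ctrl.camera("top");b=ctrl.camera("side")
A=cv2.resize(a["color"][165:250,365:460],None,fx=5,fy=5,interpolation=cv2.INTER_CUBIC)
B=cv2.resize(b["color"][245:315,320:400],None,fx=5,fy=5,interpolation=cv2.INTER_CUBIC)
B=cv2.copyMakeBorder(B,0,A.shape[0]-B.shape[0],0,0,cv2.BORDER_CONSTANT) if A.shape[0]>B.shape[0] else B
cv2.imwrite("pics/crop.png",cv2.convertScaleAbs(np.hstack([A,B])[:600,:],alpha=1.3))
C={}
for n,p in(("a",a),("b",b)):
    m=ctrl.cut_out("large_wheel",p)[0]["mask"].astype(np.uint8)
    ys,xs=np.where(m);print(n,"bbox rows",ys.min(),ys.max(),"cols",xs.min(),xs.max())
    m2=(p["color"].max(2)<45)&(cv2.dilate(m,np.ones((5,5)))>0)
    k,l,s,c=cv2.connectedComponentsWithStats(m2.astype(np.uint8))
    for i in range(1,k):
        if s[i,4]>15: print(n,"dark",s[i].tolist(),c[i],np.round(ray(p,c[i][::-1],.144),3))
E
```

```text
a bbox rows 181 230 cols 390 440
a dark [405, 207, 8, 6, 19] [408.15789474 208.57894737] [ 0.532 -0.19   0.144]
a dark [417, 216, 18, 14, 123] [426.24390244 222.4796748 ] [ 0.501 -0.228  0.144]
b bbox rows 258 302 cols 332 392
b dark [346, 275, 11, 20, 192] [351.05729167 284.953125  ] [ 0.498 -0.238  0.144]
```

View pics/crop.png

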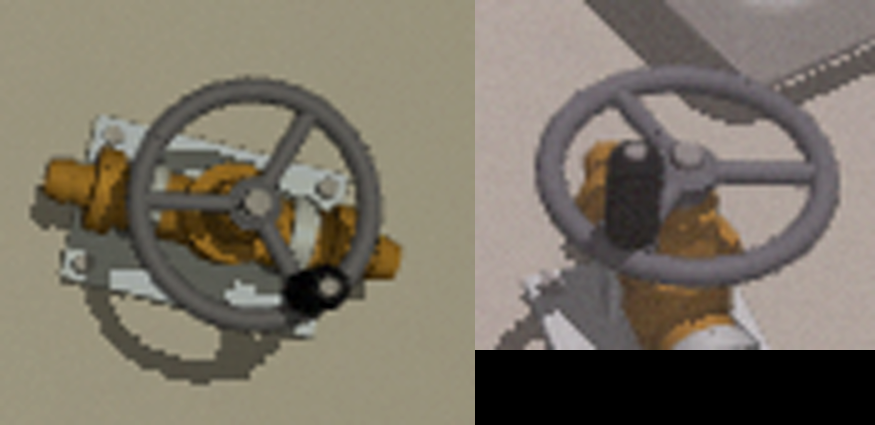

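The crop shows the top-view rim centred at (416, 205.7) and the handle cap at (430.6, 222.4). In the side view the handle's middle is at (351.8, 284) and its cap at (352.4, 275).

```bash
python3 - <<'E'
from h import *
a=ctrl.camera("top");b=ctrl.camera("side")
ax=ray(a,[205.7,416],.117); axs=ray(b,[245+175/5,320+(686-475)/5],.117)
print("axis top/side",ax,axs, "hubs",ray(a,[165+203/5,365+258/5],.127),ray(b,[245+155/5,320+(688-475)/5],.127))
for n,p in(("cap top",ray(a,[222.4,430.6],.166)),("cap side",ray(b,[275,352.4],.166)),("mid top",ray(a,[165+291/5.,365+316/5],.144)),("mid side",ray(b,[284,351.8],.144))):
    d=p-ax;print(n,p,np.hypot(*d[:2]),np.degrees(np.arctan2(d[1],d[0])))
o=ctrl.get_obs();print(o["time_s"],o["ee_pos"],R.from_euler("xyz",o["eef_rot"]).as_matrix().round(3))
E
```

```text
axis top/side [ 0.5407851  -0.21348246  0.117     ] [ 0.53987142 -0.21613939  0.117     ] hubs [ 0.54004696 -0.21256347  0.127     ] [ 0.54028632 -0.21593636  0.127     ]
cap top [ 0.50014433 -0.23224349  0.166     ] 0.04476213732653007 -155.22049460150265
cap side [ 0.50086518 -0.23618068  0.166     ] 0.04592177730445826 -150.37770439716587
mid top [ 0.4996759  -0.23265029  0.144     ] 0.045358264752846524 -155.00195312123742
mid side [ 0.50061335 -0.23627971  0.144     ] 0.046189656853846565 -150.42531857587244
0.7 [0.22916429 0.49995059 0.20543256] [[-0.909  0.417 -0.   ]
 [ 0.417  0.909 -0.   ]
 [-0.    -0.    -1.   ]]
```

Request:
move_arm:
  increments:
    - [0.6, 0, 0, 0, 0, 0, 0.15]
    - [0.6, 0, 0, 0, 0, 0, 0.15]
    - [0.6, 0, 0, 0, 0, 0, 0.15]
    - [0.6, 0, 0, 0, 0, 0, 0.15]
    - [0.6, 0, 0, 0, 0, 0, 0.15]
    - [0.6, 0, 0, 0, 0, 0, 0.15]
    - [0.6, 0, 0, 0, 0, 0, 0.15]
    - [0.6, 0, 0, 0, 0, 0, 0.091]
    - [0.6, 0, 0, 0, 0, 0, 0]
  force: 25

```text
time_s: 1.6
ee_pos: [0.2292, 0.5, 0.2054]
eef_rot: [-3.142, -0.0, 1.569]
force: [0.0, -0.3, -0.4]
grip_width: 0.0566
grip_force: 0.0
```

Request:
move_arm:
  increments:
    - [0.6, -0.4, 0.15, 0, 0, 0, 0]
    - [0.6, -0.8, 0.3, 0, 0, 0, 0]
    - [0.6, -0.8, 0.3, 0, 0, 0, 0]
    - [0.6, -0.8, 0.3, 0, 0, 0, 0]
    - [0.6, -0.8, 0.3, 0, 0, 0, 0]
    - [0.6, -0.8, 0.3, 0, 0, 0, 0]
    - [0.6, -0.8, 0.3, 0, 0, 0, 0]
    - [0.6, -0.8, 0.3, 0, 0, 0, 0]
    - [0.6, -0.8, 0.3, 0, 0, 0, 0]
    - [0.6, -0.8, 0.3, 0, 0, 0, 0]
    - [0.6, -0.8, 0.3, 0, 0, 0, 0]
    - [0.6, -0.8, 0.3, 0, 0, 0, 0]
    - [0.6, -0.8, 0.3, 0, 0, 0, 0]
    - [0.6, -0.8, 0.3, 0, 0, 0, 0]
    - [0.6, -0.8, 0.3, 0, 0, 0, 0]
    - [0.6, -0.8, 0.3, 0, 0, 0, 0]
    - [0.6, -0.8, 0.3, 0, 0, 0, 0]
    - [0.6, -0.4, 0.15, 0, 0, 0, 0]
    - [0.6, 0, 0, 0, 0, 0, 0]
    - [0.6, 0, 0, 0, 0, 0, 0]

```text
time_s: 3.6
ee_pos: [0.4839, -0.1798, 0.2052]
eef_rot: [-3.141, -0.0, 1.572]
force: [-0.4, -0.1, -0.3]
grip_width: 0.0564
grip_force: 0.0
```

Request:
move_arm:
  increments:
    - [0.6, -0.4, 0.13, 0, 0, 0, 0]
    - [0.6, -0.4, 0.1, 0, 0, 0, 0]
    - [0.6, -0.29, 0.1, 0, 0, 0, 0]
    - [0.6, 0, 0, 0, 0, 0, 0]
    - [0.6, 0, 0, 0, 0, 0, 0]

```text
time_s: 4.1
ee_pos: [0.5005, -0.2334, 0.2055]
eef_rot: [-3.142, -0.0, 1.572]
force: [0.1, 0.2, -0.4]
grip_width: 0.0563
grip_force: 0.0
```

```bash
python3 - <<'E'
from h import *
o=ctrl.get_obs();p=ctrl.camera("wrist")
T=np.eye(4);T[:3,:3]=R.from_euler("xyz",o["eef_rot"]).as_matrix();T[:3,3]=o["ee_pos"]
p2=dict(p);p2["pose"]=T@p["tool_from_camera"]
print(o["ee_pos"],np.round(p2["pose"],3).tolist())
im=p["color"].copy()
for t in("large_wheel_crank","large_wheel"):
  for r in ctrl.cut_out(t,p)[:1]: print(t,r["conf"],r["centre"])
for w,c in(([.5005,-.2345,.166],(0,0,255)),([.5403,-.2145,.127],(0,255,0)),([*o["ee_pos"]],(255,0,0))):
    q=np.linalg.inv(p2["pose"])@[*w,1];u=p["K"]@q[:3];u=u/u[2];print(u)
    cv2.drawMarker(im,(int(u[0]),int(u[1])),c,0,12,1)
cv2.imwrite("pics/w1.png",im)
E
```

```text
[ 0.50051108 -0.23335585  0.20550702] [[1.0, 0.002, -0.0, 0.5], [0.002, -0.973, -0.231, -0.167], [-0.001, 0.231, -0.973, 0.386], [0.0, 0.0, 0.0, 1.0]]
large_wheel_crank 0.57 [174.2, 363.0]
large_wheel 0.64 [174.5, 361.8]
[322.08853043 213.63216685   1.        ]
[365.70506509 180.25109346   1.        ]
[322.12158705 229.41776496   1.        ]
```

View pics/w1.png

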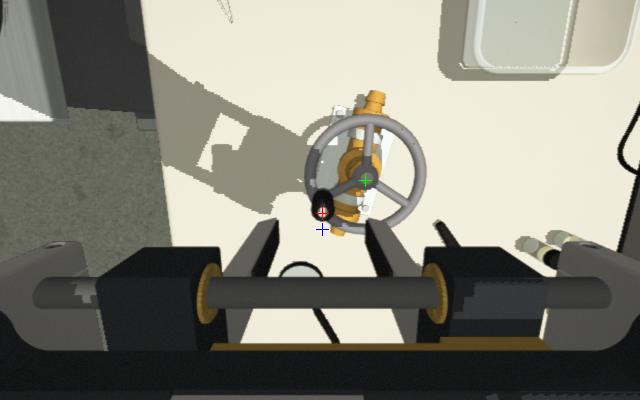

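The wrist view confirms the estimates: the cap is at about (322, 211) and the hub at (367, 179), both on their markers. Next I descend and grip.

Request:
move_arm:
  increments:
    - [0.6, -0.02, 0, 0.3, 0, 0, 0]
    - [0.6, 0, 0, 0.4, 0, 0, 0]
    - [0.6, 0, 0, 0.4, 0, 0, 0]
    - [0.6, 0, 0, 0.3, 0, 0, 0]
    - [0.6, 0, 0, 0, 0, 0, 0]
    - [0.1, 0, 0, 0, 0, 0, 0]
    - [0.1, 0, 0, 0, 0, 0, 0]
    - [0.1, 0, 0, 0, 0, 0, 0]
    - [0.1, 0, 0, 0, 0, 0, 0]
    - [0.1, 0, 0, 0, 0, 0, 0]
    - [0.1, 0, 0, 0, 0, 0, 0]
  force: 25

```text
time_s: 5.35
ee_pos: [0.501, -0.2355, 0.1358]
eef_rot: [3.141, 0.0, 1.571]
force: [1.0, 1.3, 1.8]
grip_width: 0.0195
grip_force: 25.0
```

```bash
python3 - <<'E'
import numpy as np
from h import ctrl
o=ctrl.get_obs();print(o["ee_pos"],o["force"],o["grip_width"],o["grip_force"])
# chords of 12 deg steps from angle -153: rows [x=dY/50mm, y=dX/50mm]
for i in range(30):
    a=np.radians(-153+12*i);b=a+np.radians(12);print(-153+12*(i+1),round(.9*(np.sin(b)-np.sin(a)),3),round(.9*(np.cos(b)-np.cos(a)),3))
E
```

```text
[ 0.50095451 -0.23552624  0.13578614] [1.01113842 1.25959407 1.77760453] 0.01945249981864818 25.00040028910007
-141 -0.158 0.102
-129 -0.133 0.133
-117 -0.102 0.158
-105 -0.067 0.176
-93 -0.029 0.186
-81 0.01 0.188
-69 0.049 0.182
-57 0.085 0.168
-45 0.118 0.146
-33 0.146 0.118
-21 0.168 0.085
-9 0.182 0.049
3 0.188 0.01
15 0.186 -0.029
27 0.176 -0.067
39 0.158 -0.102
51 0.133 -0.133
63 0.102 -0.158
75 0.067 -0.176
87 0.029 -0.186
99 -0.01 -0.188
111 -0.049 -0.182
123 -0.085 -0.168
135 -0.118 -0.146
147 -0.146 -0.118
159 -0.168 -0.085
171 -0.182 -0.049
183 -0.188 -0.01
195 -0.186 0.029
207 -0.176 0.067
```

Request:
move_arm:
  increments:
    - [0.1, -0.158, 0.102, 0, 0, 0, 0]
    - [0.1, -0.133, 0.133, 0, 0, 0, 0]
    - [0.1, -0.102, 0.158, 0, 0, 0, 0]
    - [0.1, -0.067, 0.176, 0, 0, 0, 0]
    - [0.1, -0.029, 0.186, 0, 0, 0, 0]
    - [0.1, 0.01, 0.188, 0, 0, 0, 0]
    - [0.1, 0.049, 0.182, 0, 0, 0, 0]
    - [0.1, 0, 0, 0, 0, 0, 0]

```text
time_s: 6.15
ee_pos: [0.5583, -0.2567, 0.1357]
eef_rot: [3.141, -0.0, 1.571]
force: [-0.0, 5.0, 6.8]
grip_width: 0.0193
grip_force: 25.0
```

Request:
move_arm:
  increments:
    - [0.1, 0.085, 0.168, 0, 0, 0, 0]
    - [0.1, 0.118, 0.146, 0, 0, 0, 0]
    - [0.1, 0.146, 0.118, 0, 0, 0, 0]
    - [0.1, 0.168, 0.085, 0, 0, 0, 0]
    - [0.1, 0.182, 0.049, 0, 0, 0, 0]
    - [0.1, 0.188, 0.01, 0, 0, 0, 0]
    - [0.1, 0.186, -0.029, 0, 0, 0, 0]
    - [0.1, 0.176, -0.067, 0, 0, 0, 0]
    - [0.1, 0.158, -0.102, 0, 0, 0, 0]
    - [0.1, 0.133, -0.133, 0, 0, 0, 0]
    - [0.1, 0, 0, 0, 0, 0, 0]

```text
time_s: 7.25
ee_pos: [0.5687, -0.1795, 0.1357]
eef_rot: [-3.141, 0.0, 1.571]
force: [-2.3, 1.0, 5.6]
grip_width: 0.0193
grip_force: 25.0
```

Request:
move_arm:
  increments:
    - [0.1, 0.102, -0.158, 0, 0, 0, 0]
    - [0.1, 0.067, -0.176, 0, 0, 0, 0]
    - [0.1, 0.029, -0.186, 0, 0, 0, 0]
    - [0.1, -0.01, -0.188, 0, 0, 0, 0]
    - [0.1, -0.049, -0.182, 0, 0, 0, 0]
    - [0.1, -0.085, -0.168, 0, 0, 0, 0]
    - [0.1, -0.118, -0.146, 0, 0, 0, 0]
    - [0.1, -0.146, -0.118, 0, 0, 0, 0]
    - [0.1, -0.168, -0.085, 0, 0, 0, 0]
    - [0.1, -0.182, -0.049, 0, 0, 0, 0]
    - [0.1, -0.188, -0.01, 0, 0, 0, 0]
    - [0.1, -0.186, 0.029, 0, 0, 0, 0]
    - [0.1, -0.176, 0.067, 0, 0, 0, 0]
    - [0.1, 0, 0, 0, 0, 0, 0]

```text
time_s: 8.65
ee_pos: [0.5012, -0.2362, 0.1357]
eef_rot: [3.14, -0.0, 1.57]
force: [5.8, 2.4, 5.7]
grip_width: 0.0193
grip_force: 25.0
```

Request:
move_arm:
  increments:
    - [0.1, -0.158, 0.102, 0, 0, 0, 0]
    - [0.1, -0.133, 0.133, 0, 0, 0, 0]
    - [0.1, -0.102, 0.158, 0, 0, 0, 0]
    - [0.1, 0, 0, 0, 0, 0, 0]

```text
time_s: 9.05
ee_pos: [0.5209, -0.2554, 0.1357]
eef_rot: [3.141, -0.001, 1.571]
force: [4.1, 2.7, 8.4]
grip_width: 0.019
grip_force: 25.0
```

Request:
move_arm:
  increments:
    - [0.1, -0.067, 0.176, 0, 0, 0, 0]
    - [0.1, -0.029, 0.186, 0, 0, 0, 0]
    - [0.1, 0, 0, 0, 0, 0, 0]

```text
time_s: 9.35
ee_pos: [0.5388, -0.2601, 0.1357]
eef_rot: [3.141, -0.001, 1.571]
force: [2.2, 2.6, 8.7]
grip_width: 0.0193
grip_force: 25.0
```

Request:
move_arm:
  increments:
    - [0.1, 0.01, 0.188, 0, 0, 0, 0]
    - [0.1, 0.049, 0.182, 0, 0, 0, 0]
    - [0.1, 0, 0, 0, 0, 0, 0]

```text
time_s: 9.65
ee_pos: [0.5573, -0.2571, 0.1357]
eef_rot: [3.141, -0.0, 1.571]
force: [2.1, 1.6, 8.9]
grip_width: 0.0196
grip_force: 25.0
```

Request:
move_arm:
  increments:
    - [0.1, 0.085, 0.168, 0, 0, 0, 0]
    - [0.1, 0.118, 0.146, 0, 0, 0, 0]
    - [0.1, 0, 0, 0, 0, 0, 0]

```text
time_s: 9.95
ee_pos: [0.5729, -0.2468, 0.1357]
eef_rot: [3.141, -0.0, 1.571]
force: [2.2, 0.1, 6.5]
grip_width: 0.0192
grip_force: 25.0
```

Request:
move_arm:
  increments:
    - [0.1, 0.146, 0.118, 0, 0, 0, 0]
    - [0.1, 0.168, 0.085, 0, 0, 0, 0]
    - [0.1, 0, 0, 0, 0, 0, 0]

```text
time_s: 10.25
ee_pos: [0.5831, -0.2309, 0.1357]
eef_rot: [3.141, 0.0, 1.571]
force: [4.3, -0.2, 6.6]
grip_width: 0.0192
grip_force: 25.0
```

Request:
move_arm:
  increments:
    - [0.1, 0.182, 0.049, 0, 0, 0, 0]
    - [0.1, 0.188, 0.01, 0, 0, 0, 0]
    - [0.1, 0, 0, 0, 0, 0, 0]

```text
time_s: 10.55
ee_pos: [0.5847, -0.2168, 0.1356]
eef_rot: [-3.141, 0.007, 1.569]
force: [-1.3, -24.7, 2.7]
grip_width: 0.0191
grip_force: 25.0
```

Request:
move_arm:
  increments:
    - [0.1, 0.06, 0, 0, 0, 0, 0]
    - [0.1, 0, 0, 0, 0, 0, 0]
    - [0.1, 0, 0, 0, 0, 0, 0]

```text
time_s: 10.85
ee_pos: [0.5847, -0.2151, 0.1356]
eef_rot: [-3.142, 0.008, 1.568]
force: [-0.3, -31.7, 1.8]
grip_width: 0.0192
grip_force: 24.7
```

The stop is reached at a handle angle of about -3°, with 25–32 N of resistance. Now I turn it back a quarter turn.

Request:
move_arm:
  increments:
    - [0.1, -0.12, 0, 0, 0, 0, 0]
    - [0.1, -0.128, -0.01, 0, 0, 0, 0]
    - [0.1, -0.182, -0.049, 0, 0, 0, 0]
    - [0.1, -0.168, -0.085, 0, 0, 0, 0]
    - [0.1, -0.146, -0.118, 0, 0, 0, 0]
    - [0.1, -0.118, -0.146, 0, 0, 0, 0]
    - [0.1, -0.085, -0.168, 0, 0, 0, 0]
    - [0.1, -0.049, -0.182, 0, 0, 0, 0]
    - [0.1, -0.01, -0.188, 0, 0, 0, 0]
    - [0.1, 0, 0, 0, 0, 0, 0]
    - [0.1, 0, 0, 0, 0, 0, 0]

```text
time_s: 11.95
ee_pos: [0.5379, -0.2563, 0.1352]
eef_rot: [-3.14, -0.007, 1.572]
force: [0.1, 25.8, 11.9]
grip_width: 0.0193
grip_force: 25.0
```

Request:
move_arm:
  increments:
    - [0.1, 0.07, 0, 0, 0, 0, 0]
    - [0.1, 0, 0, 0, 0, 0, 0]

```text
time_s: 12.15
ee_pos: [0.538, -0.2558, 0.1353]
eef_rot: [-3.141, -0.001, 1.571]
force: [0.5, 6.1, 6.1]
grip_width: 0.0193
grip_force: 25.0
```

Relieved. I open slightly (the fingers lie along the tangent), then lift straight up.

Request:
move_arm:
  increments:
    - [0.5, 0, 0, 0, 0, 0, 0]
    - [0.5, 0, 0, 0, 0, 0, 0]
    - [0.5, 0, 0, 0, 0, 0, 0]
    - [0.5, 0, 0, 0, 0, 0, 0]
    - [0.5, 0, 0, -0.3, 0, 0, 0]
    - [0.5, 0, 0, -0.5, 0, 0, 0]
    - [0.5, 0, 0, -0.5, 0, 0, 0]
    - [0.5, -0.3, -0.3, -0.5, 0, 0, 0]
    - [0.5, -0.5, -0.5, 0, 0, 0, 0]
    - [0.5, -0.5, -0.5, 0, 0, 0, 0]
    - [0.5, -0.5, -0.5, 0, 0, 0, 0]
    - [0.5, 0, 0, 0, 0, 0, 0]

```text
time_s: 13.35
ee_pos: [0.4462, -0.3489, 0.2268]
eef_rot: [3.141, 0.001, 1.567]
force: [0.6, -0.1, 0.8]
grip_width: 0.0468
grip_force: 0.0
```

```bash
python3 - <<'E'
from h import *
a=ctrl.camera("top");b=ctrl.camera("side")
A=cv2.resize(a["color"][165:250,365:460],None,fx=4,fy=4)
B=cv2.resize(b["color"][225:310,300:400],None,fx=4,fy=4)
cv2.imwrite("pics/end.png",np.hstack([A,B]))
for v in((.538,-.2595),(.5855,-.2145)):
  for p in(a,b):
    u=p["K"]@(np.linalg.inv(p["pose"])@[*v,.166,1])[:3];print(v,u/u[2])
E
```

```text
(0.538, -0.2595) [442.7129216  204.53980484   1.        ]
(0.538, -0.2595) [377.17896041 275.20106084   1.        ]
(0.5855, -0.2145) [420.86939403 182.7432498    1.        ]
(0.5855, -0.2145) [382.92844273 251.516646     1.        ]
```

View pics/end.png

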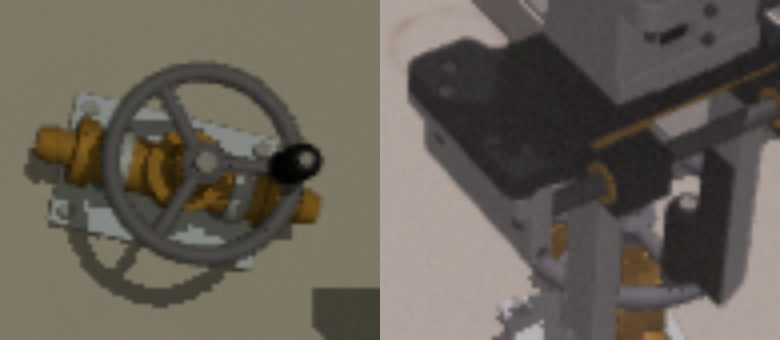

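The top view shows the handle cap at (442.5, 204.5), where I predicted it, about 90° back from the stop. The gripper is clear of it.

```bash
python3 -c "
from station import ctrl
print(ctrl.hand_in())"
```

```text
the job is handed in; nothing more can be done
None
```

I opened the larger valve counter-clockwise to its stop (25–32 N felt there), turned it back about 90° clockwise and let go. The smaller valve was never touched, and I handed the job in at about 13.5 s; no verdict came back.

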